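# Click-test the latching push-button switches

### The job

Click-test the three push-button switches one after another, red first, then yellow, then blue: push each button fully in with a firm but not hammering press and let it come back. Leave every switch whose button stays down standing where it is; lift each one whose button pops up again over into the black reject tray and set it down gently on its base, flat on the tray floor. Do not tip the switches over or shift the other things on the bench.

Things in the scene. Friction and masses are not known exactly. Their poses are not given: they have to be found in the camera images.
- red_switch: loose switch box with a red mushroom button, 54 x 84 x 50 mm (its x, y, z) without the button, 0.3 kg; grey base, off-white upper part, a 5 mm black cable stub on its +y end. Origin at the centre of its underside, z up, standing on the bench. The button is on the middle of the top. Grasp it across the 54 mm side (along its x), about 28 mm above its underside
- red_switch_top (a point): centre of the top face of the red button cap (36 mm across, 8 mm thick). With the button up it is 71.5 mm above the underside of its box; it goes down with the button
- red_switch_button (a joint): red button, m down: 0 = up, 0.012 = fully in, on its stop. A spring (1 to 3 N) pushes it up. If sound, it clicks in past a catch at 5 to 8 N and stays at about 0.008 when let go (a second push does not free it); if faulty, it comes back up to 0. All look alike; none, some or all are faulty, anew each time. 12 N drives any fully in
- yellow_switch: loose switch box with a yellow mushroom button, 54 x 84 x 50 mm (its x, y, z) without the button, 0.3 kg; grey base, off-white upper part, a 5 mm black cable stub on its +y end. Origin at the centre of its underside, z up, standing on the bench. The button is on the middle of the top. Grasp it across the 54 mm side (along its x), about 28 mm above its underside
- yellow_switch_top (a point): centre of the top face of the yellow button cap (36 mm across, 8 mm thick). With the button up it is 71.5 mm above the underside of its box; it goes down with the button
- yellow_switch_button (a joint): yellow button, m down: 0 = up, 0.012 = fully in, on its stop. A spring (1 to 3 N) pushes it up. If sound, it clicks in past a catch at 5 to 8 N and stays at about 0.008 when let go (a second push does not free it); if faulty, it comes back up to 0. All look alike; none, some or all are faulty, anew each time. 12 N drives any fully in
- blue_switch: loose switch box with a blue mushroom button, 54 x 84 x 50 mm (its x, y, z) without the button, 0.3 kg; grey base, off-white upper part, a 5 mm black cable stub on its +y end. Origin at the centre of its underside, z up, standing on the bench. The button is on the middle of the top. Grasp it across the 54 mm side (along its x), about 28 mm above its underside
- blue_switch_top (a point): centre of the top face of the blue button cap (36 mm across, 8 mm thick). With the button up it is 71.5 mm above the underside of its box; it goes down with the button
- blue_switch_button (a joint): blue button, m down: 0 = up, 0.012 = fully in, on its stop. A spring (1 to 3 N) pushes it up. If sound, it clicks in past a catch at 5 to 8 N and stays at about 0.008 when let go (a second push does not free it); if faulty, it comes back up to 0. All look alike; none, some or all are faulty, anew each time. 12 N drives any fully in
- tray: black open reject tray, 160 x 290 x 34 mm (its x, y, z), walls and floor 5 mm thick, fixed to the bench. Origin at the centre of its underside, z up; room for three switches side by side along its y, each with its long side along the tray's y
- meter: yellow digital multimeter, 128 x 70 x 38 mm, behind the switches; bystander, leave alone. Origin at the centre of its underside
- grease_pot: small cream pot with blue lid, 68 mm across, 61 mm high, behind the switches; bystander, leave alone. Origin at the centre of its underside
- battery: black motorcycle battery, 70 x 113 x 86 mm, at the back; bystander, leave alone. Origin at the centre of its underside
- pliers: combination pliers with red handles, 50 x 173 x 11 mm, lying at the near edge; bystander, leave alone. Origin at the centre of its underside
- spanner: open-ended spanner, 22 x 124 x 6 mm, lying at the near edge; bystander, leave alone. Origin at the centre of its underside
- tester: small red-handled tester screwdriver, 18 x 91 x 18 mm, lying at the near left; bystander, leave alone. Origin at the centre of its underside
- oil_flask: small glass flask with ball stopper, 60 mm across, 106 mm high, at the back right; bystander, leave alone. Origin at the centre of its underside
Things that resemble listed ones, but are neither listed nor needed, are in the scene too. What is shaped like the red_switch but orange is not meant.

How it is judged:
On the way, in this order (a step that is already met when the one before it is completed fails the run):
1. the red button is pushed fully in (more than 10.5 mm of 12) (value of joint red_switch_button above 0.0105 m), for 0.04 s.
2. the yellow button is pushed fully in (more than 10.5 mm of 12) (value of joint yellow_switch_button above 0.0105 m), for 0.04 s.
3. the blue button is pushed fully in (more than 10.5 mm of 12) (value of joint blue_switch_button above 0.0105 m), for 0.04 s.
At the end, for the whole second after the job is handed in: Each switch upright (0.1 rad), at rest, and either latched (button over 6 mm down) on the bench within 50 mm of its start, or with its button up (under 3 mm) flat on the tray floor (underside below 15 mm; centre within 62 mm of the tray's centre in its x, 115 mm in its y) (((value of joint red_switch_button above 0.006 m and distance of red_switch from where it was at the start of the episode below 0.05 m and height (world z) of red_switch below 0.005 m) or (value of joint red_switch_button below 0.003 m and height (world z) of red_switch below 0.015 m and x of red_switch in the frame of tray between -0.062 and 0.062 m and y of red_switch in the frame of tray between -0.115 and 0.115 m)) and ((value of joint yellow_switch_button above 0.006 m and distance of yellow_switch from where it was at the start of the episode below 0.05 m and height (world z) of yellow_switch below 0.005 m) or (value of joint yellow_switch_button below 0.003 m and height (world z) of yellow_switch below 0.015 m and x of yellow_switch in the frame of tray between -0.062 and 0.062 m and y of yellow_switch in the frame of tray between -0.115 and 0.115 m)) and ((value of joint blue_switch_button above 0.006 m and distance of blue_switch from where it was at the start of the episode below 0.05 m and height (world z) of blue_switch below 0.005 m) or (value of joint blue_switch_button below 0.003 m and height (world z) of blue_switch below 0.015 m and x of blue_switch in the frame of tray between -0.062 and 0.062 m and y of blue_switch in the frame of tray between -0.115 and 0.115 m)) and angle between each of red_switch, yellow_switch, blue_switch's own z axis and vertical below 0.1 rad and linear speed of each of red_switch, yellow_switch, blue_switch below 0.02 m/s); the robot touches nothing.
It fails at once if a switch is tipped over (more than 0.6 rad) (angle between any of red_switch, yellow_switch, blue_switch's own z axis and vertical above 0.6 rad).
It fails at once if a button is hammered: more than 50 N from the fingers on a switch whose button is in ((value of joint red_switch_button above 0.008 m and contact force between the fingers and red_switch above 50 N) or (value of joint yellow_switch_button above 0.008 m and contact force between the fingers and yellow_switch above 50 N) or (value of joint blue_switch_button above 0.008 m and contact force between the fingers and blue_switch above 50 N)).
It fails at once if a switch is let go more than 40 mm up ((height (world z) of red_switch above 0.04 m and contact force between the fingers and red_switch below 0.1 N) or (height (world z) of yellow_switch above 0.04 m and contact force between the fingers and yellow_switch below 0.1 N) or (height (world z) of blue_switch above 0.04 m and contact force between the fingers and blue_switch below 0.1 N)).
It fails at once if one of the other things on the bench is moved by more than 30 mm (distance of any of meter, grease_pot, battery, pliers, spanner, tester, oil_flask from where it was at the start of the episode above 0.03 m).
It also fails if it takes over 72 s, if anything falls off the work surface, if the arm or the gripper's body presses on something with over 40 N, if the wrist force passes 120 N, or if a joint passes its speed limit or range.

### The arm

A 6-joint arm with a two-finger parallel gripper is mounted at the origin on a cart in front of the work surface, level with it; the furniture and walls round the work are solid. World frame = base frame: x ahead of the robot, y to its left, z up, the work surface at z = 0. Lengths are in m, angles in rad, forces in N, time in s.
With the tool pointing down it reaches from about 0.425 to 0.95 m from the base axis. Payload 14.7 kg.
Tool frame: the origin (TCP) lies midway between the tips of the shut fingers; the grasp point (between the pads) lies 19 mm behind it; z points along the fingers, y is the line along which they close (so a half turn about z gives the same grasp; the last joint's range is limited). The gripper opens to 85 mm and grips with 20 to 120 N. Pads are 22 mm wide; open, the fingers measure 114 mm over their backs; the gripper's body (76 mm by 85 mm) begins 54 mm behind the grasp point. The pads swing forward as they close: fully open they stand 13 mm farther back than shut.
Start: joints at [1.253, 0.48, 1.596, -0, 1.065, -0.047], TCP at [0.174, 0.626, 0.231] pointing down, gripper open.
Joint ranges: [-2.75, 2.75], [-0.82, 2.05], [0.23, 2.67], [-1.56, 4.7], [0.09, 2.69], [-2.92, 2.92]. Speed limits (rad/s): [1.89, 1.89, 2.39, 3.01, 3.01, 3.01].

### API

Orientations are given as a 3x3 rotation matrix whose columns are the frame's x, y, z axes.
In Python, from cell import manip, vision gives the robot as it stands.
- The arm moves only by the tool jog_arm, never from a script. Its argument "steps" is a list of rows, each a list of 3 entries, a list of its own where there are three numbers: the shift along the tool's x, y, z in mm, then the turn, a rotation vector about the tool's x, y, z in rad, then the finger opening in mm, from 0 to 85.4. A call has 1 to 5 rows; each row is the pose to reach, as a shift and turn from the pose commanded when the call began, along the tool's axes at that moment; what a row does not reach only later rows make up. A row lasts 1/8 s, in which the tool goes at most 62.5 mm and 10.7 degrees, less where a joint would pass 70% of its speed; a pose out of reach is approached as far as the arm can. A call with a gripper value outside its range is refused whole. The fingers move at their own pace and stop on an object; "squeeze" is the grip in N (left out, the last holds). Time passes only in rows, so rows that repeat a pose let the fingers close. It gives the time, the measured TCP pose, the force, the opening and the grip force at its end, in the units of the state.
- manip.observe(): the state, without advancing time (a new reading comes with each control period).
- vision.snapshot(name): name is "scene" or "side" or "wrist"; returns (picture, depth): 480x640x3 uint8, blue, green, red; 480x640 float32, m along the optical axis (not along the pixel's ray), 0 where there is no reading.
- vision.camera_params(name): a dict with "K" (3x3 intrinsics, pixels), "view" (4x4, takes a point from world to camera coordinates). Camera axes: x right, y up, looking along -z (the intrinsics and any distortion apply to the point x, -y, -z); pixel columns grow to the right and rows downward; lengths in m; the calibration is good to about 2 mm. A picture is of the moment at which its call begins: read the wrist's pose just before it. camera_params takes no time and is no camera call; for the wrist camera it gives the pose at the moment of the call.
- manip.sign_off(): hands the job in; it is judged then, once.
The state is a dict: "clock": time; "qpos": joint angles; "dq": joint speeds; "joint_efforts": joint torques, N m; "tcp_pos": TCP position; "ee_rot": TCP orientation; "force": force on the tool from outside, world axes, zero at the start; "torque": the same for the moment, N m; "gripper_width": finger opening in m; "grip_force": force on a finger pad.
Only numpy, scipy, OpenCV 4.12 (cv2) and the standard library are available. Lean on these libraries where they do the work, as an engineer would, in place of code of your own. Each camera call takes 0.05 s, during which the arm holds its last target. There are 200 camera calls.

## Working session

There is one attempt and no reset: what is moved stays moved. The work goes in short steps, Python scripts to look and compute and a tool call to move; the robot and the scene stay as the last step left them, time stands still between calls to the robot, and variables do not carry over. Pictures are saved under pics/ and viewed, at most 10 in all, crops included, and the job is handed in when it is done.

Besides the shell and the picture viewer there is one more tool, called after "Emit:" by a JSON object that holds its "name" and its "arguments". jog_arm: Moves the arm, as the interface text tells. Its arguments: {"type":"object","properties":{"steps":{"type":"array"},"squeeze":{"type":"number"}},"required":["steps"]}

```bash
mkdir -p pics; python3 - <<'E'
from cell import manip, vision
import cv2, numpy as np
s=manip.observe(); print(s['clock'],s['tcp_pos'],s['ee_rot'],s['gripper_width'],s['force'])
for n in ("scene","side"):
    p,d=vision.snapshot(n); cv2.imwrite(f"pics/{n}0.png",p); np.savez(f"{n}0.npz",p=p,d=d,**vision.camera_params(n))
    print(n,vision.camera_params(n))
E
```

```text
0.0 [0.17372016 0.62593673 0.2306845 ] [[-9.63564254e-01  2.67476710e-01 -3.71313925e-04]
 [ 2.67476962e-01  9.63563586e-01 -1.13572837e-03]
 [ 5.40036885e-05 -1.19366518e-03 -9.99999286e-01]] 0.08545877763020483 [ 0.31315592 -0.71409899 -0.09416514]
scene {'K': array([[469.05929239,   0.        , 312.19253005],
       [  0.        , 469.05929239, 239.90856012],
       [  0.        ,   0.        ,   1.        ]]), 'view': array([[ 0.90260873, -0.43043736,  0.00459994, -0.47454042],
       [ 0.2116642 ,  0.45310504,  0.86596425, -0.19587891],
       [-0.37482762, -0.78065325,  0.50008475, -1.03813708],
       [ 0.        ,  0.        ,  0.        ,  1.        ]])}
side {'K': array([[492.91737748,   0.        , 320.31484072],
       [  0.        , 492.91737748, 234.44056379],
       [  0.        ,   0.        ,   1.        ]]), 'view': array([[-0.98733923, -0.15822321, -0.01125408,  0.56640866],
       [ 0.09959045, -0.67355493,  0.73239709, -0.08606728],
       [-0.12346246,  0.72200358,  0.68078473, -1.2078149 ],
       [ 0.        ,  0.        ,  0.        ,  1.        ]])}
```

View pics/scene0.png

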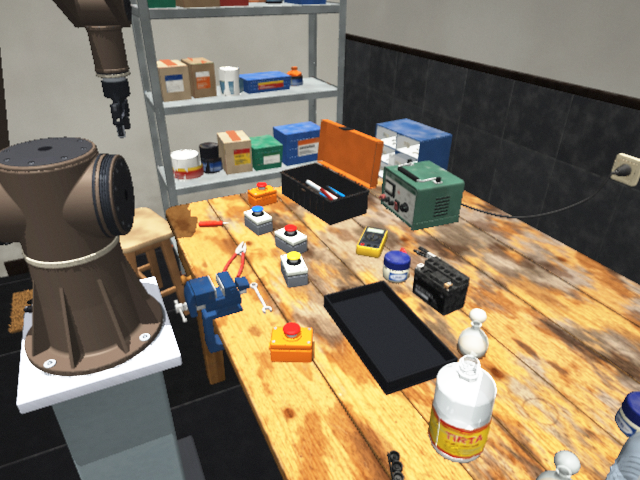

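View pics/side0.png

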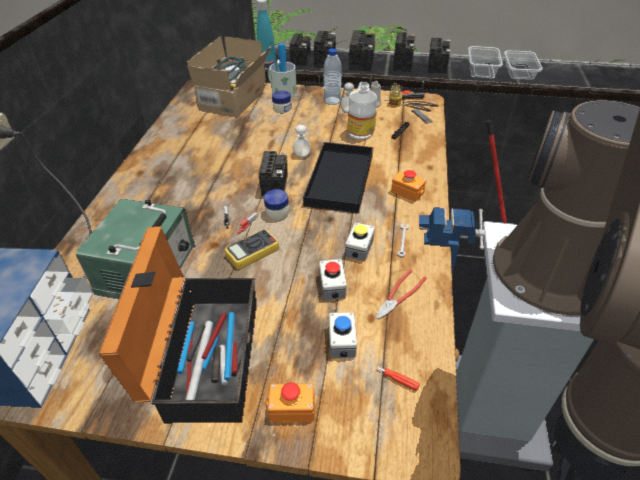

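The scene view shows the caps at blue (258,211), red (291,232) and yellow (293,259). In the side view they are at (343,325), (333,268) and (361,230), with the tray at (340,177). The orange boxes are decoys.

```bash
cat > h.py <<'E'
import numpy as np, cv2
def pts(p,d,K,V):
    v,u=np.mgrid[:480,:640]; d=d.astype(float)
    c=np.stack([(u-K[0,2])*d/K[0,0],-(v-K[1,2])*d/K[1,1],-d,np.ones_like(d)],-1)
    return (c@np.linalg.inv(V).T)[...,:3]
def cast(u,v,z,K,V):
    R,t=V[:3,:3],V[:3,3]; o=-R.T@t
    r=R.T@np.array([(u-K[0,2])/K[0,0],-(v-K[1,2])/K[1,1],-1]); return o+r*(z-o[2])/r[2]
def capmask(p,c):
    h,s,v=cv2.split(cv2.cvtColor(p,cv2.COLOR_BGR2HSV))
    m={'red':((h<6)|(h>172)),'yellow':(abs(h.astype(int)-29)<7),'blue':(abs(h.astype(int)-105)<10)}[c]
    return m&(s>120)&(v>90)
E
python3 - <<'E'
from h import *
C={'scene':dict(blue=(258,211),red=(291,232),yellow=(293,259)),'side':dict(blue=(343,325),red=(333,268),yellow=(361,230))}
for n in C:
    z=np.load(n+'0.npz'); p,d,K,V=z['p'],z['d'],z['K'],z['view']; P=pts(p,d,K,V); ok=d>0
    for c,(u,v) in C[n].items():
        w=np.zeros((480,640),bool); w[v-14:v+15,u-14:u+15]=1
        m=w&capmask(p,c); vv,uu=np.nonzero(m)
        cc=cast(uu.mean(),vv.mean(),.068,K,V); q=P[m&ok]
        t=q[q[:,2]>np.percentile(q[:,2],90)-.004]
        w=np.zeros((480,640),bool); w[v-35:v+36,u-35:u+36]=1
        T=P[w&ok&(abs(P[...,2]-.05)<.004)&(np.hypot(P[...,0]-cc[0],P[...,1]-cc[1])<.06)]
        r=cv2.minAreaRect((T[:,:2]*1000).astype(np.float32))
        print(n,c,m.sum(),'cast',cc.round(4),'topd',t.mean(0).round(4),len(t),'box',len(T),np.round(r[0]),np.round(r[1]),round(r[2],1))
    if n=='side':
        w=np.zeros((480,640),bool); w[135:220,295:385]=1
        b=w&(p.max(2)<70); T=P[b&ok&(P[...,2]>.026)&(P[...,2]<.042)]
        r=cv2.minAreaRect((T[:,:2]*1000).astype(np.float32)); print('tray',len(T),r, cv2.boxPoints(r).round())
    else:
        w=np.zeros((480,640),bool); w[275:395,315:460]=1
        b=w&(p.max(2)<70); T=P[b&ok&(P[...,2]>.026)&(P[...,2]<.042)]
        r=cv2.minAreaRect((T[:,:2]*1000).astype(np.float32)); print('tray',len(T),r, cv2.boxPoints(r).round())
z=np.load('side0.npz'); cv2.imwrite('pics/crop.png',cv2.resize(z['p'][205:365,290:430],None,fx=3.6,fy=3.6,interpolation=cv2.INTER_CUBIC))
E
```

```text
scene blue 54 cast [0.4784 0.2862 0.068 ] topd [0.4777 0.2811 0.0723] 42 box 184 [480. 286.] [57. 88.] 10.1
scene red 72 cast [0.521  0.1334 0.068 ] topd [0.5203 0.13   0.072 ] 48 box 230 [523. 134.] [58. 88.] 15.6
scene yellow 106 cast [ 0.4698 -0.0043  0.068 ] topd [ 0.4704 -0.0055  0.0717] 77 box 276 [471.  -5.] [85. 53.] 80.0
tray 1453 ((621.7730712890625, -293.32183837890625), (292.0726318359375, 285.53717041015625), 87.13025665283203) [[ 472. -432.]
 [ 757. -446.]
 [ 772. -155.]
 [ 486. -140.]]
side blue 180 cast [0.4809 0.2876 0.068 ] topd [0.4802 0.2887 0.0718] 148 box 612 [481. 288.] [54. 85.] 10.7
side red 133 cast [0.5233 0.1349 0.068 ] topd [0.5229 0.1363 0.0719] 108 box 433 [523. 135.] [54. 86.] 15.5
side yellow 98 cast [ 0.4729 -0.0023  0.068 ] topd [ 4.725e-01 -4.000e-04  7.220e-02] 72 box 340 [473.  -2.] [88. 54.] 78.8
tray 487 ((560.2634887695312, -289.7906799316406), (297.7159118652344, 159.5770721435547), 87.00604248046875) [[ 473. -434.]
 [ 632. -443.]
 [ 648. -145.]
 [ 488. -137.]]
```

View pics/crop.png

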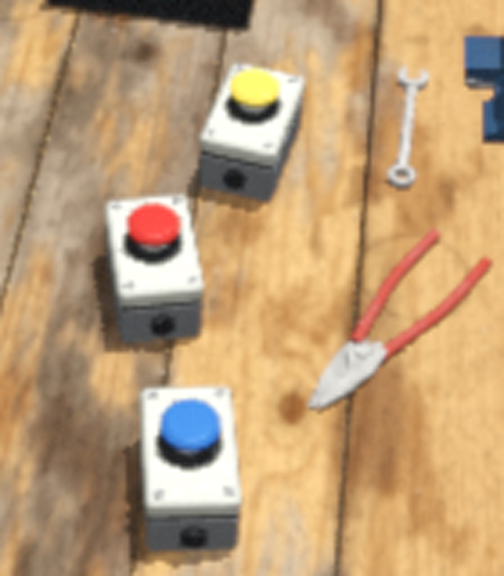

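Both views agree to within 3 mm, and the box sizes come out right. The boxes' x axes are at about +15.5° (red), -11° (yellow), +10.7° (blue) and -3° (tray), with the cable stubs at the +y ends.

```bash
cat >> h.py <<'E'
def go(x,y,z,yaw):
    "prints jog shift (mm) and turn (rad) to TCP (mm) with tool y at yaw deg, z down"
    from cell import manip; from scipy.spatial.transform import Rotation as Ro
    s=manip.observe(); R=s['ee_rot']; a=np.radians(yaw); ty=np.array([np.cos(a),np.sin(a),0]); tz=np.array([0,0,-1.])
    T=np.stack([np.cross(ty,tz),ty,tz],1)
    print('t',s['clock'],'shift',(R.T@(np.array([x,y,z])-1000*s['tcp_pos'])).round(1),'turn',Ro.from_matrix(R.T@T).as_rotvec().round(4),'q6',s['qpos'][5].round(2),'tcp',(1000*s['tcp_pos']).round(1),'F',s['force'].round(2),'w',s['gripper_width'])
E
python3 -c "
from h import *
go(522.5,134.5,110,15.5)"
```

```text
t 0.1 shift [-467.6 -380.1  121.1] turn [-1.1000e-03  5.0000e-04  1.0295e+00] q6 -0.05 tcp [173.7 626.  230.7] F [0.06 0.05 0.51] w 0.0854071818104812
```

Emit:
{"name": "jog_arm", "arguments": {"steps": [[[-468,-380,60],[0,0,1.03],0],[[-468,-380,80],[0,0,1.03],0],[[-468,-380,100],[0,0,1.03],0],[[-468,-380,121],[0,0,1.03],0],[[-468,-380,121],[0,0,1.03],0]]}}

```text
clock: 0.72
tcp_pos: [0.3528, 0.374, 0.1774]
ee_rot: [[-0.349, 0.937, 0.0], [0.937, 0.349, 0.0], [0.0, 0.0, -1.0]]
force: [2.0, 0.6, -0.5]
gripper_width: -0.0002
grip_force: 0.0
```

```bash
python3 -c "
from h import *
go(522.5,134.5,110,15.5)"
```

```text
t 0.725 shift [-283.7   75.4   67.4] turn [ 0.0002 -0.0001  0.0861] q6 0.4 tcp [352.8 374.  177.4] F [ 2.01  0.6  -0.54] w -0.00015996146636396459
```

Emit:
{"name": "jog_arm", "arguments": {"steps": [[[-284,75,67],[0,0,0.086],0],[[-284,75,67],[0,0,0.086],0],[[-284,75,67],[0,0,0.086],0],[[-284,75,67],[0,0,0.086],0],[[-284,75,67],[0,0,0.086],0]]}}

```text
clock: 1.35
tcp_pos: [0.5238, 0.1346, 0.1101]
ee_rot: [[-0.272, 0.962, -0.0], [0.962, 0.272, -0.0], [-0.0, -0.0, -1.0]]
force: [0.6, 0.5, 0.8]
gripper_width: -0.0003
grip_force: 0.0
```

```bash
python3 -c "
from h import *
go(522.5,134.5,80,15.5)"
```

```text
t 1.35 shift [ 0.3 -1.3 30.1] turn [-0.0003  0.      0.0051] q6 -0.08 tcp [523.8 134.6 110.1] F [0.6  0.54 0.8 ] w -0.00027183147206735276
```

Emit:
{"name": "jog_arm", "arguments": {"steps": [[[0,-1,30],[0,0,0.005],0],[[0,-1,36],[0,0,0.005],0],[[0,-1,41],[0,0,0.005],0],[[0,-1,45],[0,0,0.005],0],[[0,-1,48],[0,0,0.005],0]]}}

```text
clock: 1.98
tcp_pos: [0.522, 0.1371, 0.0633]
ee_rot: [[-0.269, 0.963, 0.001], [0.963, 0.269, 0.0], [0.0, 0.001, -1.0]]
force: [-1.8, 1.8, 2.6]
gripper_width: -0.0004
grip_force: 1.2
```

Emit:
{"name": "jog_arm", "arguments": {"steps": [[[0,0,1.5],[0,0,0],0],[[0,0,2.5],[0,0,0],0],[[0,0,3.3],[0,0,0],0],[[0,0,3.3],[0,0,0],0]]}}

```text
clock: 2.48
tcp_pos: [0.5221, 0.1365, 0.0596]
ee_rot: [[-0.268, 0.963, 0.0], [0.963, 0.268, 0.0], [-0.0, 0.0, -1.0]]
force: [1.4, 1.8, 1.5]
gripper_width: -0.0
grip_force: 1.3
```

Emit:
{"name": "jog_arm", "arguments": {"steps": [[[0,0,0.7],[0,0,0],0],[[0,0,0.7],[0,0,0],0]]}}

```text
clock: 2.72
tcp_pos: [0.5222, 0.1365, 0.0593]
ee_rot: [[-0.268, 0.963, 0.001], [0.963, 0.268, 0.0], [-0.0, 0.001, -1.0]]
force: [-1.9, 2.1, 11.9]
gripper_width: 0.0001
grip_force: 5.9
```

Emit:
{"name": "jog_arm", "arguments": {"steps": [[[0,0,0.4],[0,0,0],0],[[0,0,0.4],[0,0,0],0]]}}

```text
clock: 2.98
tcp_pos: [0.5222, 0.1365, 0.0592]
ee_rot: [[-0.268, 0.963, 0.001], [0.963, 0.268, 0.0], [-0.0, 0.001, -1.0]]
force: [-3.2, 1.2, 17.4]
gripper_width: -0.0003
grip_force: 9.0
```

Emit:
{"name": "jog_arm", "arguments": {"steps": [[[0,0,-5],[0,0,0],0],[[0,0,-15],[0,0,0],0],[[0,0,-50],[0,0,0],0],[[0,0,-50],[0,0,0],0]]}}

```text
clock: 3.48
tcp_pos: [0.5232, 0.1367, 0.1107]
ee_rot: [[-0.268, 0.963, 0.003], [0.963, 0.268, 0.001], [-0.0, 0.003, -1.0]]
force: [0.1, -0.2, -0.2]
gripper_width: -0.0002
grip_force: 0.0
```

```bash
python3 -c "
from h import *
go(472,-3,80,-11)"
```

```text
t 3.475 shift [-120.8  -86.9   30.4] turn [ 3.400e-03 -4.000e-04  4.635e-01] q6 -0.07 tcp [523.2 136.7 110.7] F [ 0.13 -0.22 -0.22] w -0.00018191062391224267
```

Emit:
{"name": "jog_arm", "arguments": {"steps": [[[-121,-87,0],[0.003,0,0.463],0],[[-121,-87,0],[0.003,0,0.463],0],[[-121,-87,15],[0.003,0,0.463],0],[[-121,-87,30],[0.003,0,0.463],0],[[-121,-87,30],[0.003,0,0.463],0]]}}

```text
clock: 4.1
tcp_pos: [0.4699, -0.0031, 0.0774]
ee_rot: [[0.189, 0.982, -0.005], [0.982, -0.189, 0.0], [-0.001, -0.005, -1.0]]
force: [0.8, 0.2, -0.3]
gripper_width: -0.0
grip_force: 0.0
```

```bash
python3 -c "
from h import *
go(472,-3,60,-11)"
```

```text
t 4.1 shift [ 0.5  2.1 17.3] turn [-0.0051  0.0009  0.0016] q6 0.12 tcp [469.9  -3.1  77.4] F [ 0.77  0.22 -0.32] w -3.7601071835994845e-07
```

Emit:
{"name": "jog_arm", "arguments": {"steps": [[[0,2,6],[0,0,0],0],[[0,2,11],[0,0,0],0],[[0,2,15],[0,0,0],0],[[0,2,18],[0,0,0],0],[[0,2,18],[0,0,0],0]]}}

```text
clock: 4.72
tcp_pos: [0.4725, -0.0037, 0.0603]
ee_rot: [[0.19, 0.982, -0.003], [0.982, -0.19, -0.0], [-0.001, -0.003, -1.0]]
force: [1.0, 1.6, 1.9]
gripper_width: 0.0
grip_force: 1.3
```

Emit:
{"name": "jog_arm", "arguments": {"steps": [[[0,0,1.2],[0,0,0],0],[[0,0,1.6],[0,0,0],0],[[0,0,1.6],[0,0,0],0]]}}

```text
clock: 5.1
tcp_pos: [0.4726, -0.0038, 0.0592]
ee_rot: [[0.19, 0.982, -0.003], [0.982, -0.19, -0.0], [-0.001, -0.002, -1.0]]
force: [-1.4, 2.8, 12.6]
gripper_width: -0.0003
grip_force: 6.4
```

Emit:
{"name": "jog_arm", "arguments": {"steps": [[[0,0,0.5],[0,0,0],0],[[0,0,0.5],[0,0,0],0]]}}

```text
clock: 5.35
tcp_pos: [0.4726, -0.0038, 0.0591]
ee_rot: [[0.19, 0.982, -0.002], [0.982, -0.19, -0.0], [-0.001, -0.002, -1.0]]
force: [-2.7, 2.6, 22.7]
gripper_width: 0.0002
grip_force: 11.0
```

Emit:
{"name": "jog_arm", "arguments": {"steps": [[[0,0,-5],[0,0,0],0],[[0,0,-15],[0,0,0],0],[[0,0,-50],[0,0,0],0],[[0,0,-50],[0,0,0],0]]}}

```text
clock: 5.85
tcp_pos: [0.4739, -0.004, 0.1105]
ee_rot: [[0.19, 0.982, 0.001], [0.982, -0.19, -0.0], [-0.0, 0.001, -1.0]]
force: [-0.2, 0.5, -0.6]
gripper_width: 0.0002
grip_force: 0.0
```

```bash
python3 -c "
from h import *
go(480.5,287,80,10.7)"
```

```text
t 5.85 shift [286.9 -48.9  30.3] turn [ 0.0006  0.0004 -0.3782] q6 0.12 tcp [473.9  -4.  110.5] F [-0.16  0.45 -0.62] w 0.00019167639964434507
```

Emit:
{"name": "jog_arm", "arguments": {"steps": [[[287,-49,0],[0,0,-0.378],0],[[287,-49,0],[0,0,-0.378],0],[[287,-49,0],[0,0,-0.378],0],[[287,-49,0],[0,0,-0.378],0],[[287,-49,0],[0,0,-0.378],0]]}}

```text
clock: 6.48
tcp_pos: [0.4786, 0.2899, 0.1079]
ee_rot: [[-0.187, 0.982, -0.003], [0.982, 0.187, -0.0], [0.0, -0.003, -1.0]]
force: [1.0, -0.0, 0.1]
gripper_width: -0.0004
grip_force: 0.0
```

```bash
python3 -c "
from h import *
go(480.5,287,60,10.7)"
```

```text
t 6.475 shift [-3.2  1.5 47.9] turn [-0.003  -0.0005  0.0013] q6 0.3 tcp [478.6 289.9 107.9] F [ 1.02 -0.02  0.1 ] w -0.0003790719045380099
```

Emit:
{"name": "jog_arm", "arguments": {"steps": [[[-2,1,30],[0,0,0],0],[[-2,1,37],[0,0,0],0],[[-2,1,42],[0,0,0],0],[[-2,1,46],[0,0,0],0],[[-2,1,48],[0,0,0],0]]}}

```text
clock: 7.1
tcp_pos: [0.4805, 0.285, 0.0605]
ee_rot: [[-0.185, 0.983, -0.003], [0.983, 0.185, -0.0], [0.0, -0.003, -1.0]]
force: [-0.7, -1.2, 2.7]
gripper_width: 0.0001
grip_force: 1.4
```

Emit:
{"name": "jog_arm", "arguments": {"steps": [[[0,0,1],[0,0,0],0],[[0,0,1.6],[0,0,0],0],[[0,0,1.6],[0,0,0],0]]}}

```text
clock: 7.48
tcp_pos: [0.4806, 0.2853, 0.0593]
ee_rot: [[-0.185, 0.983, -0.002], [0.983, 0.185, -0.0], [0.0, -0.002, -1.0]]
force: [-1.4, -4.0, 11.0]
gripper_width: 0.0002
grip_force: 5.7
```

Emit:
{"name": "jog_arm", "arguments": {"steps": [[[0,0,0.5],[0,0,0],0],[[0,0,0.5],[0,0,0],0]]}}

```text
clock: 7.72
tcp_pos: [0.4806, 0.2853, 0.0591]
ee_rot: [[-0.185, 0.983, -0.002], [0.983, 0.185, -0.0], [0.0, -0.002, -1.0]]
force: [-3.1, -5.7, 17.8]
gripper_width: 0.0001
grip_force: 9.3
```

Emit:
{"name": "jog_arm", "arguments": {"steps": [[[0,0,-5],[0,0,0],0],[[0,0,-15],[0,0,0],0],[[0,0,-70],[0,0,0],85],[[0,0,-120],[0,0,0],85],[[0,0,-120],[0,0,0],85]]}}

```text
clock: 8.35
tcp_pos: [0.4828, 0.2867, 0.1825]
ee_rot: [[-0.185, 0.983, 0.003], [0.983, 0.185, 0.003], [0.003, 0.004, -1.0]]
force: [0.3, 0.1, 0.1]
gripper_width: 0.0543
grip_force: 0.0
```

```bash
cat > look.py <<'E'
from h import *; from cell import vision; import sys
hint=dict(blue=(480.5,287),red=(522.5,135),yellow=(472,-3))
for n in ("scene","side"):
    p,d=vision.snapshot(n); c_=vision.camera_params(n);K,V=c_['K'],c_['view']; P=pts(p,d,K,V)*1000; ok=d>0
    cv2.imwrite(f"pics/{n}{sys.argv[1]}.png",p)
    for c,(x,y) in hint.items():
        near=ok&(np.hypot(P[...,0]-x,P[...,1]-y)<65)
        m=near&capmask(p,c)&(P[...,2]>40)
        q=P[m]; T=P[near&(abs(P[...,2]-50)<4)]
        if len(q)<10: print(n,c,'hidden',len(q)); continue
        t=q[q[:,2]>np.percentile(q[:,2],90)-4]; r=cv2.minAreaRect(T[:,:2].astype(np.float32))
        print(n,c,'top',t.mean(0).round(1),len(t),'box',np.round(r[0],1),np.round(r[1]),round(r[2],1))
E
python3 look.py 1
```

```text
scene blue top [479.6 280.3  75.1] 36 box [478.6 284.3] [55. 86.] 12.6
scene red top [519.9 130.4  71.9] 50 box [521.8 133.2] [56. 87.] 15.5
scene yellow top [469.3  -8.2  64. ] 57 box [471.1  -4.2] [88. 53.] 80.6
side blue top [480.6 288.5  63.7] 149 box [480.7 286.2] [54. 87.] 10.5
side red top [517.1 140.1  71.6] 54 box [521.5 136.7] [53. 82.] 14.0
side yellow hidden 0
```

Red came back up (about 72 mm) and yellow is latched (64 mm). Blue looks latched in the side view, but the scene view disagrees, so I'll recheck it once the arm is out of the way. Next, over to red.

```bash
python3 -c "
from h import *
go(522,135.5,135,15.2)"
```

```text
t 8.45 shift [-155.2   12.7   43.7] turn [-0.0016 -0.001  -0.0788] q6 0.29 tcp [480.8 285.6 178.9] F [-0.61 -0.45 -0.77] w 0.06909451702153041
```

Emit:
{"name": "jog_arm", "arguments": {"steps": [[[-155,13,0],[-0.002,0,-0.079],85],[[-155,13,0],[-0.002,0,-0.079],85],[[-155,13,44],[-0.002,0,-0.079],85],[[-155,13,44],[-0.002,0,-0.079],85],[[-155,13,44],[-0.002,0,-0.079],85]]}}

```text
clock: 9.07
tcp_pos: [0.5216, 0.1358, 0.1335]
ee_rot: [[-0.262, 0.965, -0.003], [0.965, 0.262, 0.0], [0.001, -0.003, -1.0]]
force: [-0.5, 0.0, -1.2]
gripper_width: 0.0851
grip_force: 0.0
```

```bash
python3 look.py 2; python3 -c "
from h import *
go(522,135.5,12,15.2)"
```

```text
scene blue top [477.1 279.9  63.7] 38 box [480. 285.] [56. 86.] 10.7
scene red top [520.1 131.1  72.3] 55 box [521.7 132.1] [54. 88.] 18.9
scene yellow top [469.5  -7.9  63.5] 60 box [471.9  -3.2] [89. 54.] 79.7
side blue top [480.8 288.3  63.4] 147 box [480.7 286.1] [54. 87.] 10.8
side red top [523.9 137.2  71.9] 104 box [523.2 134.5] [54. 88.] 15.7
side yellow top [ 4.663e+02 -4.000e-01  6.390e+01] 38 box [473.  -1.] [85. 54.] 79.7
t 9.175 shift [ -1.   -0.4 122.5] turn [-0.0004 -0.0006  0.0012] q6 -0.07 tcp [522.2 136.5 134.5] F [ 0.46 -0.39  0.05] w 0.08498539077182742
```

Both views now agree that blue (63.5 mm) and yellow (64 mm) are latched and only red is up. Now I'll grasp red.

Emit:
{"name": "jog_arm", "arguments": {"steps": [[[-1,0,60],[0,0,0],85],[[-1,0,100],[0,0,0],85],[[-1,0,120],[0,0,0],85],[[-1,0,124],[0,0,0],85],[[-1,0,124],[0,0,0],85]]}}

```text
clock: 9.8
tcp_pos: [0.5226, 0.1353, 0.0108]
ee_rot: [[-0.263, 0.965, -0.0], [0.965, 0.263, 0.001], [0.001, 0.0, -1.0]]
force: [0.2, 0.4, -0.0]
gripper_width: 0.0851
grip_force: 0.0
```

Emit:
{"name": "jog_arm", "arguments": {"steps": [[[0,0,0],[0,0,0],40],[[0,0,0],[0,0,0],40],[[0,0,0],[0,0,0],40],[[0,0,0],[0,0,0],40],[[0,0,0],[0,0,0],40]], "squeeze": 35}}

```text
clock: 10.42
tcp_pos: [0.5228, 0.1349, 0.0111]
ee_rot: [[-0.262, 0.965, 0.001], [0.965, 0.262, 0.001], [0.001, 0.001, -1.0]]
force: [-1.5, 1.3, 9.8]
gripper_width: 0.0536
grip_force: 36.1
```

Emit:
{"name": "jog_arm", "arguments": {"steps": [[[0,0,-15],[0,0,0],40],[[0,0,-50],[0,0,0],40],[[0,0,-90],[0,0,0],40],[[0,0,-120],[0,0,0],40],[[0,0,-120],[0,0,0],40]]}}

```text
clock: 11.05
tcp_pos: [0.5237, 0.1349, 0.1329]
ee_rot: [[-0.262, 0.965, 0.004], [0.965, 0.262, 0.001], [0.0, 0.004, -1.0]]
force: [0.3, 0.4, -4.1]
gripper_width: 0.0536
grip_force: 39.2
```

```bash
python3 -c "
from h import *
go(560,-290,131,-3)"
```

```text
t 11.05 shift [-419.5  -76.5    1.5] turn [ 0.0037 -0.0008  0.3178] q6 -0.07 tcp [523.7 134.9 132.9] F [ 0.33  0.38 -4.15] w 0.05355715716264052
```

Emit:
{"name": "jog_arm", "arguments": {"steps": [[[-40,-8,0],[0,0,0.06],40],[[-90,-17,0],[0,0,0.12],40],[[-145,-27,0],[0,0,0.18],40],[[-200,-37,0],[0,0,0.24],40],[[-250,-46,0],[0,0,0.318],40]]}}

```text
clock: 11.68
tcp_pos: [0.5427, -0.1205, 0.129]
ee_rot: [[0.055, 0.998, -0.002], [0.998, -0.055, 0.001], [0.001, -0.002, -1.0]]
force: [1.1, 1.1, -2.9]
gripper_width: 0.054
grip_force: 39.2
```

```bash
python3 -c "
from h import *
go(560,-290,131,-3)"
```

```text
t 11.675 shift [-168.3   26.6   -2.1] turn [-0.0024 -0.0005 -0.0027] q6 -0.22 tcp [ 542.7 -120.5  129. ] F [ 1.05  1.08 -2.94] w 0.05402840904361587
```

Emit:
{"name": "jog_arm", "arguments": {"steps": [[[-50,8,0],[0,0,0],40],[[-100,16,0],[0,0,0],40],[[-150,24,0],[0,0,0],40],[[-168,27,0],[0,0,0],40],[[-168,27,0],[0,0,0],40]]}}

```text
clock: 12.3
tcp_pos: [0.561, -0.2886, 0.1288]
ee_rot: [[0.054, 0.999, -0.002], [0.999, -0.054, 0.001], [0.001, -0.002, -1.0]]
force: [0.1, 0.7, -3.9]
gripper_width: 0.0536
grip_force: 39.1
```

```bash
python3 - <<'E'
from h import *; from cell import vision
go(560,-290,25,-3)
p,_=vision.snapshot('side'); cv2.imwrite('pics/hold.png',cv2.resize(p[60:260,240:460],None,fx=2.7,fy=2.7))
E
```

```text
t 12.3 shift [ -1.6  -0.6 103.8] turn [-0.0023 -0.001  -0.0019] q6 -0.47 tcp [ 561.  -288.6  128.8] F [ 0.11  0.7  -3.86] w 0.05358989053459456
```

View pics/hold.png

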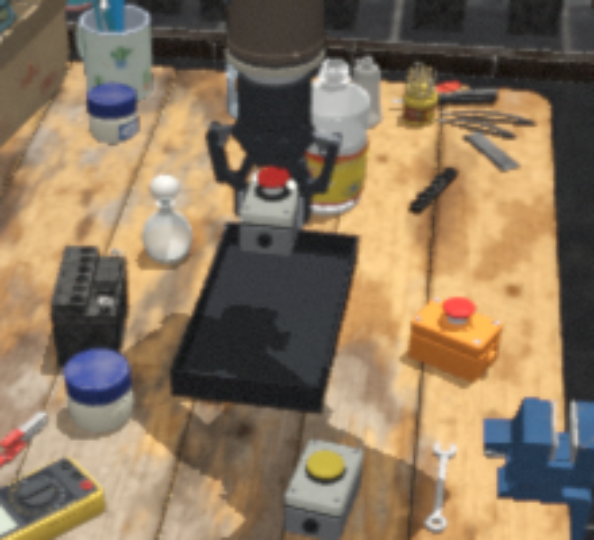

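The red switch is held level at crop (270,205), above the tray, and its button is up. I'll lower it now.

Emit:
{"name": "jog_arm", "arguments": {"steps": [[[0,0,40],[0,0,0],40],[[0,0,80],[0,0,0],40],[[0,0,98],[0,0,0],40],[[0,0,106],[0,0,0],40],[[0,0,109],[0,0,0],40]]}}

```text
clock: 12.98
tcp_pos: [0.562, -0.2877, 0.0214]
ee_rot: [[0.052, 0.999, -0.0], [0.999, -0.052, -0.0], [-0.0, -0.0, -1.0]]
force: [0.7, -0.2, -4.4]
gripper_width: 0.0537
grip_force: 38.9
```

Emit:
{"name": "jog_arm", "arguments": {"steps": [[[0,0,1],[0,0,0],40],[[0,0,2],[0,0,0],40],[[0,0,2],[0,0,0],40]]}}

```text
clock: 13.35
tcp_pos: [0.5618, -0.288, 0.0193]
ee_rot: [[0.053, 0.999, -0.0], [0.999, -0.053, -0.0], [-0.0, -0.0, -1.0]]
force: [-0.0, -0.1, -3.2]
gripper_width: 0.0534
grip_force: 38.9
```

Emit:
{"name": "jog_arm", "arguments": {"steps": [[[0,0,1],[0,0,0],40],[[0,0,2],[0,0,0],40],[[0,0,3],[0,0,0],40],[[0,0,3],[0,0,0],40]]}}

```text
clock: 13.85
tcp_pos: [0.5616, -0.2879, 0.0162]
ee_rot: [[0.052, 0.999, -0.001], [0.999, -0.052, 0.0], [0.0, -0.001, -1.0]]
force: [-1.3, 0.7, 4.6]
gripper_width: 0.0537
grip_force: 39.8
```

It's touching the floor, so I'll release and retreat.

Emit:
{"name": "jog_arm", "arguments": {"steps": [[[0,0,0],[0,0,0],75],[[0,0,0],[0,0,0],80],[[0,0,0],[0,0,0],80],[[0,0,0],[0,0,0],80]]}}

```text
clock: 14.35
tcp_pos: [0.5616, -0.2878, 0.0159]
ee_rot: [[0.052, 0.999, -0.001], [0.999, -0.052, 0.0], [0.0, -0.001, -1.0]]
force: [-0.3, 0.0, -0.2]
gripper_width: 0.0799
grip_force: 0.0
```

Emit:
{"name": "jog_arm", "arguments": {"steps": [[[0,0,-20],[0,0,0],80],[[0,0,-60],[0,0,0],80],[[0,0,-120],[0,0,0],80],[[0,0,-180],[0,0,0],80],[[0,0,-180],[0,0,0],80]]}}

```text
clock: 14.98
tcp_pos: [0.5642, -0.2893, 0.2026]
ee_rot: [[0.052, 0.999, 0.007], [0.999, -0.052, -0.004], [-0.004, 0.007, -1.0]]
force: [-0.2, -0.2, -0.8]
gripper_width: 0.0801
grip_force: 0.0
```

```bash
sed -i 's/red=(522.5,135)/red=(561,-288)/' look.py; python3 look.py 3
```

```text
scene blue top [477.3 280.3  63.5] 38 box [478.9 284.9] [55. 89.] 11.0
scene red top [ 559.2 -289.9   76.7] 132 box [ 559.8 -291.3] [83. 55.] 86.6
scene yellow top [470.   -7.2  63.7] 68 box [471.4  -4.6] [88. 53.] 80.3
side blue top [480.7 289.2  63.4] 157 box [480.5 287.1] [54. 86.] 10.8
side red top [ 562.3 -285.2   78.1] 45 box [ 560.9 -287. ] [90. 54.] 87.4
side yellow top [472.5  -1.2  63.7] 88 box [472.6  -2.3] [87. 54.] 79.6
```

View pics/side3.png

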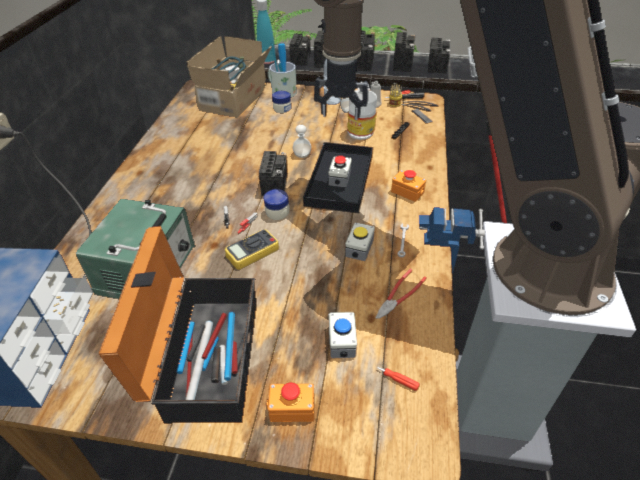

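The red switch stands flat in the tray at (340,168). Its cap top is at about 76.5 mm, which is the 5 mm floor plus 71.5 mm. Yellow (361,232) and blue (343,326) are latched where they were, and nothing else has moved.

```bash
python3 -c "
from cell import manip
print(manip.sign_off())"
```

```text
the job is handed in; nothing more can be done
None
```

I pressed all three buttons fully in, in the order red, yellow, blue. Yellow and blue stayed down and were left in place; red popped back up and now stands flat in the reject tray. The job is handed in at about 15 s of the 72 s, but the sign-off returned no verdict.

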